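Restock the sloping tray at the packing bench

ROBOT

A 7-joint arm with a two-finger parallel gripper is mounted at the origin on a cart in front of the work surface, level with it; the furniture and walls round the work are solid. World frame = base frame: x ahead of the robot, y to its left, z up, the work surface at z = 0. Lengths are in m, angles in degrees, forces in N, time in s.
With the tool pointing down it reaches from about 0.425 to 0.875 m from the base axis. Payload 4.7 kg.
Tool frame: the origin (TCP) lies on the mounting face of the last link; the fingertips stand 182 mm ahead of it and the grasp point (between the pads) lies 164 mm ahead of it; z points along the fingers, y is the line along which they close (so a half turn about z gives the same grasp; the last joint's range is limited). The gripper opens to 87 mm and grips with 3 to 60 N. Pads are 19 mm wide; open, the fingers measure 117 mm over their backs; the gripper's body (75 mm by 190 mm) begins 51 mm behind the grasp point.
Start: joints at [74.089, 18.392, -4.016, 83.108, 1.295, 78.541, -3.26], TCP at [0.187, -0.623, 0.405] pointing down, gripper open.
Joint ranges: [-163.93, 163.93], [-17.29, 119.83], [-79.2, 71.16], [3.27, 140.29], [-89.18, 269.18], [5.43, 117.66], [-154.24, 154.24]. Speed limits (degrees/s): [147.25, 147.25, 180, 180, 180, 180, 180].

INTERFACE

Orientations are given as [roll, pitch, yaw] about the fixed x, y, z axes, in that order (R = Rz(yaw) Ry(pitch) Rx(roll)).
In Python, from cell import env gives the robot as it stands.
- The arm moves only by the tool servo_tool, never from a script. Its argument "plan" is a list of rows, each an object with "xyz": the shift along the tool's x, y, z in cm, a list of three; "twist": the turn, a rotation vector about the tool's x, y, z in degrees, a list of three; "jaw": the closure, from 0 (fully open) to 1 (shut). In form: [{"xyz": [x, y, z], "twist": [wx, wy, wz], "jaw": jaw}, ...]. A call has 1 to 10 rows; each row is the pose to reach, as a shift and turn from the pose commanded when the call began, along the tool's axes at that moment; what a row does not reach only later rows make up. A row lasts 1/12 s, in which the tool goes at most 41.7 mm and 7.16 degrees, less where a joint would pass 70% of its speed; a pose out of reach is approached as far as the arm can. A call with a gripper value outside its range is refused whole. The fingers move at their own pace and stop on an object; "newtons" is the grip in N (left out, the last holds). Time passes only in rows, so rows that repeat a pose let the fingers close. It gives the time, the measured TCP pose, the force, the opening and the grip force at its end, in the units of the state.
- env.get_obs(): the state, without advancing time (a new reading comes with each control period).
- env.read_camera(name): name is "scene" or "top"; returns a dict with "img" (420x560x3 uint8, red, green, blue), "camera_matrix" (3x3 intrinsics, pixels), "k1" (the pictures are not rectified: a ray, as slopes to the right and down, at radius r is drawn at 1 + k1 r^2 times it, then the intrinsics apply), "R" (3x3) and "t" (3): a world point X has camera coordinates R X + t. Camera axes: x right, y down, z forward; pixel columns grow to the right and rows downward; lengths in m; the calibration is good to about 2 mm. A picture is of the moment at which its call begins. There is no depth.
- env.sign_off(): hands the job in; it is judged then, once.
The state is a dict: "time_s": time; "qpos": joint angles; "joint_velocities": joint speeds; "effort": joint torques, N m; "tool_pos": TCP position; "tool_rot": TCP orientation; "force": force on the tool from outside, world axes, zero at the start; "wrist_torque": the same for the moment, N m; "grip_width": finger opening in m; "grasp_force": force on a finger pad.
Only numpy, scipy, OpenCV 4.12 (cv2) and the standard library are available. Lean on these libraries where they do the work, as an engineer would, in place of code of your own. Each camera call takes 0.05 s, during which the arm holds its last target. There are 200 camera calls.

TASK

Put the blue-striped carton and the orange-striped carton, which stand at the front of the worktop to the left and right of the sloping tray, into the free stretch of this tray, beside the green-striped carton and the label roll that are already in it, so that all four lie in one row, flat on the tray's floor between its lips and not on top of one another. Keep each carton the same way up as it stands now; set it down rather than dropping it, and leave the other things on the worktop where they are.

Things in the scene. Friction and masses are not known exactly. Their poses are not given: they have to be found in the camera images.
- tray: Stainless-steel tray on a stand, fixed to the worktop, its floor sloping 25 degrees down towards the robot. Four walls, 3 mm thick, rise only 18 mm square to the floor: cartons stand proud of them, so fingers closing along the tray's x on a carton's narrow side clear the walls if the tips stay 20 mm off the floor. Origin on the worktop below the floor's centre.
- tray_floor (a point): Centre of the tray's sloping inner floor (dark rubber liner), 46 mm above the worktop. z: square to the floor, out of the tray (up and towards the robot); x: up the slope (away from the robot); y: along the tray, to the left. Inner floor 76 mm (x) by 400 mm (y). A carton fits only with its long side along the tray.
- green_carton: White carton with green stripe that already lies loose at one end of the tray (either end), its long side along the tray. 112 mm (own x) by 68 mm (own y) by 53 mm (own z); origin at the centre of its underside; own x lies along the tray.
- label_roll: Plain white roll of labels, 61 mm diameter, 38 mm high, that already lies flat and loose near the other end of the tray. Origin at the centre of its underside, own z is its axis. The free stretch between it and the green carton is about 191 to 200 mm long.
- blue_carton: White carton with blue stripe, standing loose on the worktop left or right of the tray: 86 mm (own x) by 52 mm (own y, the side to grip) by 67 mm (own z, up). Origin at the centre of its underside. 0.06 to 0.11 kg. To be put into the tray.
- orange_carton: White carton with orange stripe, standing loose on the worktop on the other side of the tray: 48 mm (own x, the side to grip) by 92 mm (own y) by 43 mm (own z, up). Origin at the centre of its underside. 0.06 to 0.13 kg. To be put into the tray.
- purple_carton: Bystander: tall white carton with purple stripe, 105 x 75 x 91 mm, loose at the back left. Origin at the centre of its underside. Too deep for the tray; leave it.
- gel_bottle: Bystander: white pump bottle with red head, 61 x 73 x 181 mm, loose at the back right. Origin at the centre of its underside. Leave it.
- white_cup: Bystander: white sample cup with white lid, 69 mm diameter, 70 mm high, loose behind the left side. Origin at the centre of its underside. Leave it.
Things that resemble listed ones, but are neither listed nor needed, are in the scene too. What is shaped like the green_carton but turquoise is not meant.

How it is judged:
By the outcome, as a careful person would: the job done as asked, in the order asked, and still so for the second after the job is handed in, with the robot touching nothing.
It also fails if it takes over 59 s, if anything falls off the work surface, if the arm or the gripper's body presses on something with over 40 N, if the wrist force passes 120 N, or if a joint passes its speed limit or range.

## Working session

There is one attempt and no reset: what is moved stays moved. The work goes in short steps, Python scripts to look and compute and a tool call to move; the robot and the scene stay as the last step left them, time stands still between calls to the robot, and variables do not carry over. Pictures are saved under pics/ and viewed, at most 10 in all, crops included, and the job is handed in when it is done.

Besides the shell and the picture viewer there is one more tool, called by a JSON object that holds its "op" and its "data", one argument or row to a line. servo_tool: Moves the arm, as the interface text tells. Its arguments: {"type":"object","properties":{"plan":{"type":"array","items":{"type":"object","properties":{"xyz":{"type":"array","items":{"type":"number"}},"twist":{"type":"array","items":{"type":"number"}},"jaw":{"type":"number"}}}},"newtons":{"type":"number"}},"required":["plan"]}

```bash
mkdir -p pics
python3 - <<'E'
from cell import env
import cv2
for n in("scene","top"):
    c=env.read_camera(n); cv2.imwrite(f"pics/{n}0.png",c["img"][:,:,::-1]); print(n,c["camera_matrix"].tolist(),c["k1"],c["R"].round(4).tolist(),c["t"].tolist())
o=env.get_obs();print(o)
E
```

```text
scene [[508.61394836209365, 0.0, 278.31570979929205], [0.0, 508.61394836209365, 206.01823045574133], [0.0, 0.0, 1.0]] 0.009274904848528064 [[-0.658, -0.753, -0.0044], [-0.471, 0.4161, -0.7778], [0.5875, -0.5098, -0.6285]] [0.3994257362681077, 0.3142091727630458, 1.367332439003403]
top [[500.93037416136957, 0.0, 271.83369287156887], [0.0, 500.93037416136957, 211.5646934510105], [0.0, 0.0, 1.0]] -0.05392361943532387 [[0.0279, -0.9996, 0.0032], [-0.9926, -0.0281, -0.1182], [0.1182, 0.0001, -0.993]] [0.02707401720538641, 0.5736220278428257, 1.6001652138168243]
{'time_s': 0.1, 'qpos': array([74.09025129, 18.43576635, -4.01465597, 83.16791211,  1.29530111,
       78.5396246 , -3.25976786]), 'joint_velocities': array([-0.00631949, -0.09505618, -0.04990625, -0.16089384,  0.04640678,
        0.05303917,  0.03612751]), 'effort': array([ 2.63030834e-04, -4.92570055e+01, -4.05770503e-01, -3.13398135e+01,
       -6.42803684e-02,  3.94310360e-02,  5.32513332e-05]), 'tool_pos': array([ 0.18688533, -0.6223707 ,  0.40375967]), 'tool_rot': array([-1.79901940e+02,  5.94891818e-03,  1.67188098e+01]), 'force': array([ 0.66674584, -0.12045786,  0.53591768]), 'wrist_torque': array([0.01459865, 0.00309787, 0.06713568]), 'grasp_force': 0.0, 'grip_width': 0.08689879253957174}
```

View pics/scene0.png

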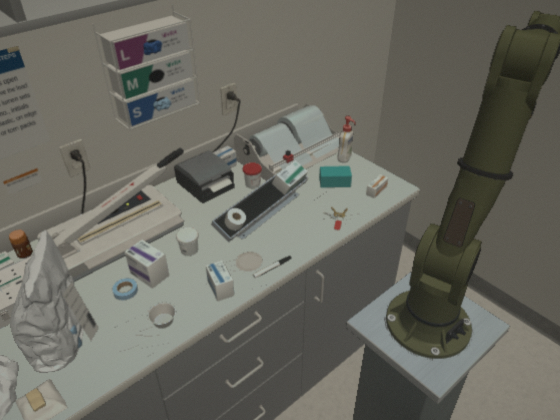

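View pics/top0.png

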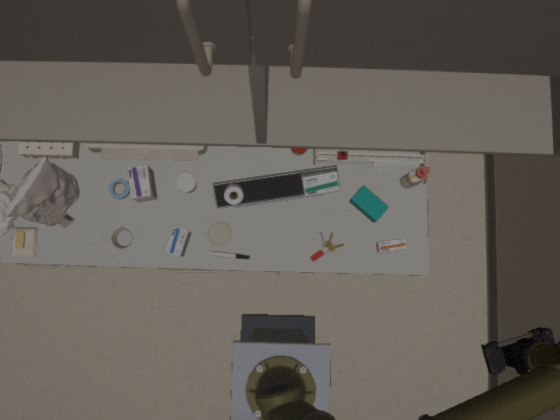

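The top picture shows the blue carton at about (177,242), the orange carton at (392,245) and the tray from (215,195) to (340,180). The roll is at (234,195) and the green carton at (320,183). In the scene picture, blue is at (220,279) and orange at (377,184). I'll enlarge these for corners.

```bash
cat > h.py <<'E'
import cv2,numpy as np
from cell import env
def ray(c,uv):
    K=c["camera_matrix"];d=(np.array(uv,float)-K[:2,2])/K[0,0];p=d.copy()
    for _ in range(10): p=d/(1+c["k1"]*(p@p))
    R,t=c["R"],c["t"];return -R.T@t,R.T@np.r_[p,1]
def onz(c,uv,z):
    o,d=ray(c,uv);return o+d*(z-o[2])/d[2]
def tri(c1,u1,c2,u2):
    o,d=ray(c1,u1);q,e=ray(c2,u2)
    s=np.linalg.lstsq(np.c_[d,-e],q-o,rcond=None)[0];a,b=o+d*s[0],q+e*s[1]
    return (a+b)/2,np.linalg.norm(a-b)
def crop(c,x,y,w,h,f):
    return cv2.resize(c["img"][y:y+h,x:x+w,::-1],None,fx=f,fy=f,interpolation=cv2.INTER_CUBIC)
E
python3 - <<'E'
from h import *
T=env.read_camera("top");S=env.read_camera("scene")
a=crop(T,205,160,140,55,5.7)
b=np.hstack([crop(T,160,224,40,36,9),crop(T,372,229,40,36,9)])
P=np.zeros((a.shape[0]+b.shape[0]-40,800,3),np.uint8);P=np.zeros((600,800,3),np.uint8)
P[:265,:798]=cv2.resize(a,(798,314))[:265];P[265:589,:720]=b
cv2.imwrite("pics/t1.png",P)
P=np.zeros((600,800,3),np.uint8);P[:360,:520]=crop(S,203,152,130,90,4)
P[365:585,:240]=cv2.resize(crop(S,200,255,48,44,5),(240,220));P[365:585,250:490]=crop(S,355,165,48,44,5)
cv2.imwrite("pics/s1.png",P)
E
```

```text
(no output)
```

View pics/t1.png

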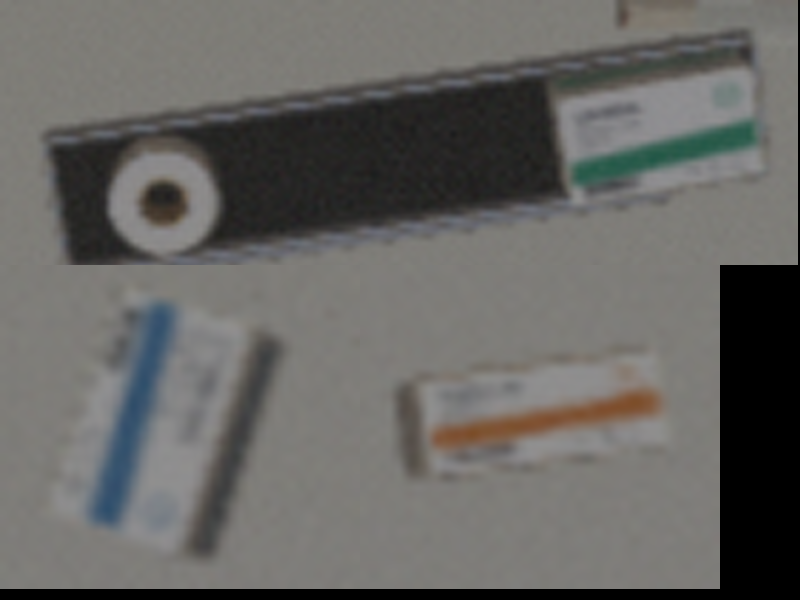

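View pics/s1.png

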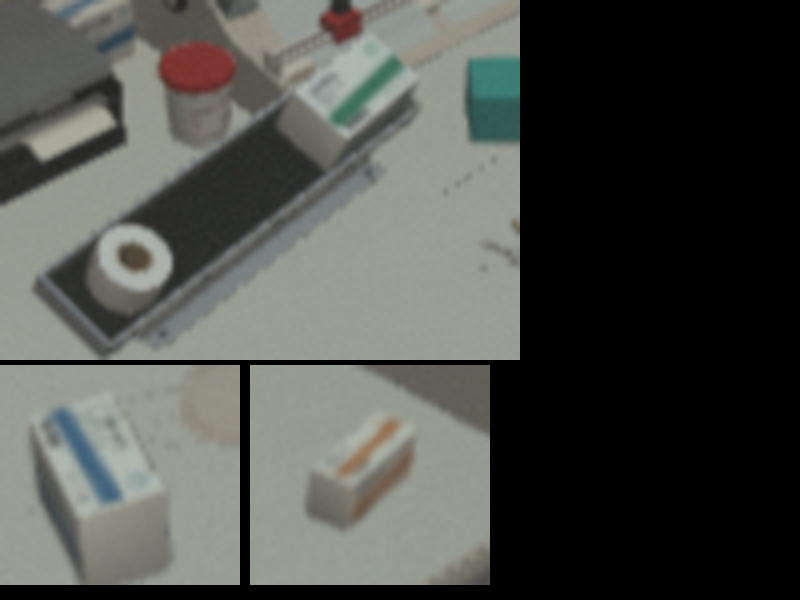

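The top crop shows blue's top-face corners at (128,290), (255,325), (185,555) and (50,515), and orange's at (418,382), (655,352), (665,443) and (425,478). Green's top face, the roll centre (163,200) and the tray rim corner (45,133) also read clearly. The scene crop shows the matching corners, so I'll triangulate them.

Run:
```python
from h import *
T=env.read_camera("top");S=env.read_camera("scene")
def m(p,o,f,c): return [(p[i]-o[i]+.5)/f+c[i]-.5 for i in(0,1)]
tb=lambda p:m(p,(0,265),9,(160,224)); to=lambda p:m(p,(360,265),9,(372,229)); tt=lambda p:m(p,(0,0),5.7,(205,160))
sb=lambda p:m(p,(0,365),5,(200,255)); so=lambda p:m(p,(250,365),5,(355,165)); st=lambda p:m(p,(0,0),4,(203,152))
def rep(n,f,g,A,B):
    X=[]
    for a,b in zip(A,B):
        x,e=tri(T,f(a),S,g(b));X.append(x);print(n,x.round(4),round(e,4))
    X=np.array(X)
    if len(X)==4: # far-left, far-right, near-right, near-left
        print(" ctr",X.mean(0).round(4),"far-near dir",np.round(X[:2].mean(0)-X[2:].mean(0),4),"left-right",np.round(X[[0,3]].mean(0)-X[1:3].mean(0),4))
rep("blue",tb,sb,[(128,290),(255,325),(185,555),(50,515)],[(33,425),(108,397),(165,485),(80,512)])
rep("orange",to,so,[(418,382),(655,352),(665,443),(425,478)],[(310,467),(378,415),(414,430),(345,480)])
rep("green",tt,st,[(560,98),(752,65),(765,178),(572,205)],[(290,92),(372,33),(418,80),(335,132)])
rep("roll",tt,st,[(163,200)],[(135,257)])
rep("rimFL",tt,st,[(45,133)],[(37,283)])
for p in [(45,133),(752,32)]: print("far rim",onz(T,tt(p),.046+.038*.4226+.018*.906).round(4))
for n,f,z,A in(("b",tb,.067,[(128,290),(255,325),(185,555),(50,515)]),("o",to,.043,[(418,382),(655,352),(665,443),(425,478)])):
    X=np.array([onz(T,f(a),z) for a in A]);print(n,X.mean(0).round(4),(X[:2].mean(0)-X[2:].mean(0)).round(4),(X[[0,3]].mean(0)-X[1:3].mean(0)).round(4))
# colour stripes
hsv=cv2.cvtColor(T["img"],cv2.COLOR_RGB2HSV)
for n,lo,hi,box in(("blue",95,115,(165,225,195,258)),("orange",5,20,(375,232,410,256)),("green",65,95,(300,165,341,200))):
    x0,y0,x1,y1=box;M=np.zeros(hsv.shape[:2],np.uint8);M[y0:y1,x0:x1]=cv2.inRange(hsv,(lo,90,30),(hi,255,255))[y0:y1,x0:x1]
    P=cv2.findNonZero(M);print(n,len(P),cv2.minAreaRect(P),cv2.fitLine(P,2,0,.01,.01).ravel().round(3))
```

```text
blue [0.5127 0.3552 0.0619] 0.0007
blue [0.5018 0.3097 0.0621] 0.0004
blue [0.4198 0.3298 0.0688] 0.0012
blue [0.4325 0.3777 0.0713] 0.0015
 ctr [0.4667 0.3431 0.066 ] far-near dir [ 0.0811 -0.0213 -0.0081] left-right [0.0117 0.0467 0.0011]
orange [ 0.4837 -0.3023  0.0438] 0.0001
orange [ 0.4963 -0.3895  0.0405] 0.0017
orange [ 0.4642 -0.3916  0.0435] 0.0003
orange [ 0.4504 -0.3022  0.0512] 0.0038
 ctr [ 0.4737 -0.3464  0.0447] far-near dir [ 0.0327  0.001  -0.0052] left-right [-0.0132  0.0883  0.0055]
green [ 0.6785 -0.0504  0.103 ] 0.0027
green [ 0.6974 -0.1583  0.1061] 0.0034
green [ 0.6412 -0.1669  0.0808] 0.0042
green [ 0.6235 -0.057   0.0878] 0.0092
 ctr [ 0.6602 -0.1082  0.0944] far-near dir [0.0556 0.0076 0.0203] left-right [-0.0183  0.1089  0.0019]
roll [0.617  0.1668 0.08  ] 0.0022
rimFL [0.6549 0.2355 0.0679] 0.0031
far rim [0.6542 0.2354 0.0784]
far rim [ 0.7232 -0.1605  0.0784]
b [0.4663 0.3428 0.067 ] [ 0.0811 -0.0223  0.    ] [0.0119 0.047  0.    ]
o [ 0.4735 -0.3469  0.043 ] [0.0335 0.0031 0.    ] [-0.0139  0.0862  0.    ]
blue 58 ((174.3553009033203, 240.3209228515625), (2.3552663326263428, 23.76677894592285), 15.52410888671875) [  0.265  -0.964 174.397 240.19 ]
orange 56 ((392.04534912109375, 245.75674438476562), (2.3171374797821045, 24.50373077392578), 79.99201965332031) [ 9.84000e-01 -1.77000e-01  3.92589e+02  2.45714e+02]
green 105 ((321.0214538574219, 186.5901336669922), (3.381659984588623, 31.26877212524414), 76.60750579833984) [ 9.71000e-01 -2.37000e-01  3.21324e+02  1.86505e+02]
```

Run:
```python
from h import *
T=env.read_camera("top");S=env.read_camera("scene")
a=crop(T,370,226,44,40,9);b=crop(S,355,162,44,44,9)
P=np.zeros((400,800,3),np.uint8);P[:360,:396]=a;P[:396,400:796]=b
P=np.clip((P.astype(float)-60)*2.0,0,255).astype(np.uint8)
cv2.imwrite("pics/o2.png",P)
```

```text
(no output)
```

View pics/o2.png

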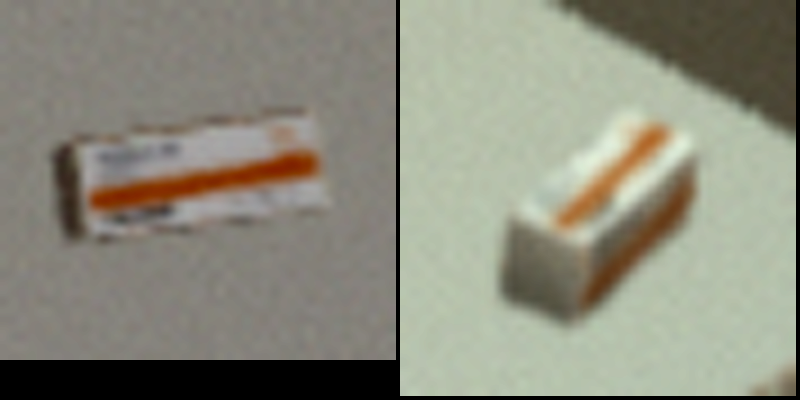

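The enlarged picture confirms the orange top face: (85,148) to (312,110) on the far side and (90,237) to (328,205) on the near side. It looks narrower (about 35 mm) than the text says, and the grip width will show the true value. The tray fits a yaw of 9.8° with its centre at (0.661, 0.033), and the free stretch is about 192 mm.

```bash
cat >> h.py <<'E'
from scipy.spatial.transform import Rotation as Ro
TH=np.radians(9.8);e=np.r_[np.cos(TH),np.sin(TH),0];l=np.r_[-np.sin(TH),np.cos(TH),0];Z=np.r_[0,0,1.]
c25,s25=np.cos(np.radians(25)),np.sin(np.radians(25))
TX=e*c25+Z*s25;TN=-e*s25+Z*c25;FC=np.r_[.661,.033,.046]
RT=Ro.from_matrix(np.c_[l,TX,-TN])
def down(psi): return Ro.from_euler("xyz",[180,0,psi],degrees=True)
def tray(s,y,n): return FC+TX*s+l*y+TN*(n+.164)   # TCP pose for grasp point
def show(name,p,R,start=None):
    o=env.get_obs();p0,R0=(o["tool_pos"],Ro.from_euler("xyz",o["tool_rot"],degrees=True)) if start is None else start
    print(name,"xyz",(R0.inv().apply(np.array(p)-p0)*100).round(2),"twist",(R0.inv()*R).as_rotvec(degrees=True).round(2))
    return np.array(p),R
E
python3 - <<'E'
from h import *
s0=show("via",[.5,-.25,.4],down(60));show("via2",[.5,.15,.4],down(110),s0);show("above blue",[.4665,.343,.33],down(165.5),s0)
E
```

```text
via xyz [ 40.7  -26.67   0.47] twist [-1.000e-02 -0.000e+00 -4.328e+01]
via2 xyz [ 34.64 -20.    -0.  ] twist [ -0.   0. -50.]
above blue xyz [ 49.68 -32.55   7.  ] twist [  -0.     0.  -105.5]
```

{"op": "servo_tool", "data": {
  "plan": [
    {"xyz": [40.7,-26.7,0],"twist": [0,0,-43.3],"jaw": 0},
    {"xyz": [40.7,-26.7,0],"twist": [0,0,-43.3],"jaw": 0},
    {"xyz": [40.7,-26.7,0],"twist": [0,0,-43.3],"jaw": 0},
    {"xyz": [40.7,-26.7,0],"twist": [0,0,-43.3],"jaw": 0},
    {"xyz": [40.7,-26.7,0],"twist": [0,0,-43.3],"jaw": 0},
    {"xyz": [40.7,-26.7,0],"twist": [0,0,-43.3],"jaw": 0},
    {"xyz": [40.7,-26.7,0],"twist": [0,0,-43.3],"jaw": 0},
    {"xyz": [40.7,-26.7,0],"twist": [0,0,-43.3],"jaw": 0},
    {"xyz": [40.7,-26.7,0],"twist": [0,0,-43.3],"jaw": 0},
    {"xyz": [40.7,-26.7,0],"twist": [0,0,-43.3],"jaw": 0}
  ],
  "newtons": 15
}}

```text
time_s: 1.23
tool_pos: [0.4557, -0.3016, 0.4052]
tool_rot: [179.9, 0.0, 60.0]
force: [1.1, -0.1, 0.5]
grip_width: 0.0869
grasp_force: 0.0
```

Run:
```python
from h import *
show("via2",[.5,.1,.4],down(110));show("above blue",[.4665,.343,.33],down(165.5));print(env.get_obs()["qpos"])
```

```text
via2 xyz [ 37.   -16.25   0.48] twist [ 4.e-02  5.e-02 -5.e+01]
above blue xyz [ 56.37 -31.3    7.46] twist [ 1.000e-02  7.000e-02 -1.055e+02]
[ 53.3889359    7.09653415 -24.55504829  97.25769269   3.06407941
  76.24750784  -1.7244054 ]
```

{"op": "servo_tool", "data": {
  "plan": [
    {"xyz": [37,-16.3,0],"twist": [0,0,-50],"jaw": 0},
    {"xyz": [37,-16.3,0],"twist": [0,0,-50],"jaw": 0},
    {"xyz": [37,-16.3,0],"twist": [0,0,-50],"jaw": 0},
    {"xyz": [37,-16.3,0],"twist": [0,0,-50],"jaw": 0},
    {"xyz": [37,-16.3,0],"twist": [0,0,-50],"jaw": 0},
    {"xyz": [37,-16.3,0],"twist": [0,0,-50],"jaw": 0},
    {"xyz": [37,-16.3,0],"twist": [0,0,-50],"jaw": 0},
    {"xyz": [37,-16.3,0],"twist": [0,0,-50],"jaw": 0},
    {"xyz": [37,-16.3,0],"twist": [0,0,-50],"jaw": 0},
    {"xyz": [37,-16.3,0],"twist": [0,0,-50],"jaw": 0}
  ]
}}

```text
time_s: 2.07
tool_pos: [0.498, 0.1028, 0.4054]
tool_rot: [179.9, -0.0, 110.2]
force: [0.8, 0.2, 0.2]
grip_width: 0.0871
grasp_force: 0.0
```

Run:
```python
from h import *
show("above blue",[.4665,.343,.33],down(165.5));print(env.get_obs()["qpos"])
```

```text
above blue xyz [23.62  5.33  7.55] twist [ 1.000e-01  4.000e-02 -5.528e+01]
[ 31.4878366    3.6856998  -47.46735205 101.49963779   2.78089955
  75.92161095   3.62571408]
```

{"op": "servo_tool", "data": {
  "plan": [
    {"xyz": [23.6,5.3,7.5],"twist": [0,0,-55.3],"jaw": 0},
    {"xyz": [23.6,5.3,7.5],"twist": [0,0,-55.3],"jaw": 0},
    {"xyz": [23.6,5.3,7.5],"twist": [0,0,-55.3],"jaw": 0},
    {"xyz": [23.6,5.3,7.5],"twist": [0,0,-55.3],"jaw": 0},
    {"xyz": [23.6,5.3,7.5],"twist": [0,0,-55.3],"jaw": 0},
    {"xyz": [23.6,5.3,7.5],"twist": [0,0,-55.3],"jaw": 0},
    {"xyz": [23.6,5.3,7.5],"twist": [0,0,-55.3],"jaw": 0},
    {"xyz": [23.6,5.3,7.5],"twist": [0,0,-55.3],"jaw": 0},
    {"xyz": [23.6,5.3,7.5],"twist": [0,0,-55.3],"jaw": 0},
    {"xyz": [23.6,5.3,7.5],"twist": [0,0,-55.3],"jaw": 0}
  ]
}}

```text
time_s: 2.9
tool_pos: [0.4678, 0.3382, 0.3296]
tool_rot: [-180.0, -0.0, 165.1]
force: [-0.2, -0.2, 0.9]
grip_width: 0.0867
grasp_force: 0.0
```

Run:
```python
from h import *
show("above blue",[.4665,.343,.33],down(165.5));show("grasp",[.4665,.343,.208],down(165.5));print(env.get_obs()["qpos"])
T=env.read_camera("top");S=env.read_camera("scene")
P=np.hstack([crop(T,140,205,80,80,5),crop(S,180,220,80,80,5)]);cv2.imwrite("pics/b3.png",P)
```

```text
above blue xyz [ 0.25  0.43 -0.04] twist [-0.01 -0.02 -0.35]
grasp xyz [ 0.24  0.43 12.16] twist [-0.01 -0.02 -0.35]
[ 10.69728298  22.63808925 -59.98981212  97.74089812  20.54756435
  71.64875517  21.14873542]
```

View pics/b3.png

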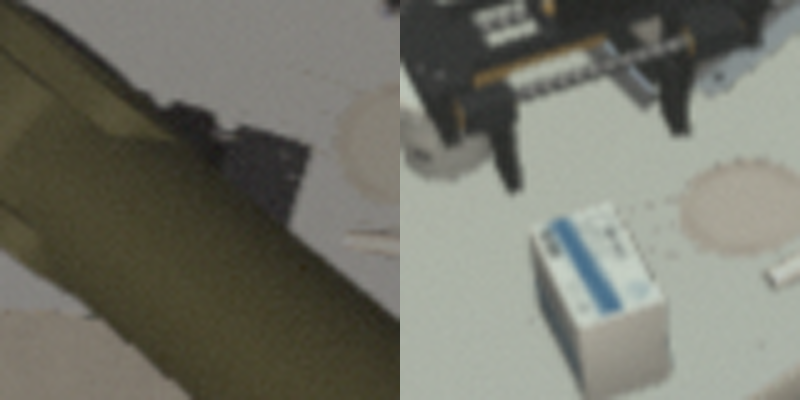

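The scene view shows the open fingers above and square to the blue carton, whose top is at about (600,260) in the crop. I'll descend.

{"op": "servo_tool", "data": {
  "plan": [
    {"xyz": [0,0,2],"twist": [0,0,0],"jaw": 0},
    {"xyz": [0,0,4],"twist": [0,0,0],"jaw": 0},
    {"xyz": [0,0,4],"twist": [0,0,0],"jaw": 0}
  ]
}}

```text
time_s: 3.25
tool_pos: [0.4673, 0.3363, 0.2867]
tool_rot: [-179.7, -0.1, 165.1]
force: [-0.1, -1.6, -0.4]
grip_width: 0.087
grasp_force: 0.0
```

Run:
```python
from h import *
show("grasp",[.4665,.343,.208],down(165.5))
```

```text
grasp xyz [0.23 0.67 7.87] twist [-0.27 -0.15 -0.37]
```

{"op": "servo_tool", "data": {
  "plan": [
    {"xyz": [0.2,0.65,2],"twist": [0,0,-0.4],"jaw": 0},
    {"xyz": [0.2,0.65,4],"twist": [0,0,-0.4],"jaw": 0},
    {"xyz": [0.2,0.65,6],"twist": [0,0,-0.4],"jaw": 0},
    {"xyz": [0.2,0.65,7.8],"twist": [0,0,-0.4],"jaw": 0},
    {"xyz": [0.2,0.65,7.8],"twist": [0,0,-0.4],"jaw": 0},
    {"xyz": [0.2,0.65,7.8],"twist": [0,0,-0.4],"jaw": 0}
  ]
}}

```text
time_s: 3.75
tool_pos: [0.4676, 0.3448, 0.2121]
tool_rot: [-180.0, -0.0, 165.6]
force: [0.1, -0.8, 0.3]
grip_width: 0.0871
grasp_force: 0.0
```

Run:
```python
from h import *
show("grasp",[.4665,.343,.208],down(165.5));print(env.get_obs()["qpos"])
```

```text
grasp xyz [ 0.06 -0.2   0.41] twist [-0.04 -0.02  0.14]
[  5.10000435  30.6600335  -54.58380194 103.2713797   28.36523479
  61.02878964  15.63761663]
```

{"op": "servo_tool", "data": {
  "plan": [
    {"xyz": [0,-0.15,0.3],"twist": [0,0,0],"jaw": 0},
    {"xyz": [0,-0.15,0.3],"twist": [0,0,0],"jaw": 0.3},
    {"xyz": [0,-0.15,0.3],"twist": [0,0,0],"jaw": 0.6},
    {"xyz": [0,-0.15,0.3],"twist": [0,0,0],"jaw": 0.8},
    {"xyz": [0,-0.15,0.3],"twist": [0,0,0],"jaw": 0.8},
    {"xyz": [0,-0.15,0.3],"twist": [0,0,0],"jaw": 0.8},
    {"xyz": [0,-0.15,0.3],"twist": [0,0,0],"jaw": 0.8},
    {"xyz": [0,-0.15,0.3],"twist": [0,0,0],"jaw": 0.8}
  ],
  "newtons": 12
}}

```text
time_s: 4.42
tool_pos: [0.4669, 0.3438, 0.2088]
tool_rot: [180.0, 0.0, 165.7]
force: [0.3, -0.7, 1.0]
grip_width: 0.0507
grasp_force: 12.0
```

Run:
```python
from h import *
print(env.get_obs()["tool_pos"])
s=show("lift",[.47,.343,.36],down(165.5));show("above tray",tray(0,.061,.16),RT,s)
print(tray(0,.061,.16))
```

```text
[0.4669434  0.34384267 0.20884221]
lift xyz [ -0.32  -0.   -15.12] twist [0.01 0.01 0.22]
above tray xyz [-11.26 -25.31   2.04] twist [-22.18 -14.32  64.61]
[0.51568698 0.06980338 0.33964372]
```

Blue is gripped at 50.7 mm wide. Lifting.

{"op": "servo_tool", "data": {
  "plan": [
    {"xyz": [0,0,-2],"twist": [0,0,0],"jaw": 0.8},
    {"xyz": [0,0,-5],"twist": [0,0,0],"jaw": 0.8},
    {"xyz": [0,0,-9],"twist": [0,0,0],"jaw": 0.8},
    {"xyz": [0,0,-13],"twist": [0,0,0],"jaw": 0.8},
    {"xyz": [0,0,-15],"twist": [0,0,0],"jaw": 0.8},
    {"xyz": [0,0,-15],"twist": [0,0,0],"jaw": 0.8}
  ]
}}

```text
time_s: 4.92
tool_pos: [0.4676, 0.3454, 0.364]
tool_rot: [179.7, 0.3, 165.7]
force: [0.2, 0.4, -0.9]
grip_width: 0.0506
grasp_force: 12.0
```

Run:
```python
from h import *
show("above tray",tray(0,.061,.16),RT)
```

```text
above tray xyz [-11.45 -25.54   2.35] twist [-21.66 -14.26  64.83]
```

{"op": "servo_tool", "data": {
  "plan": [
    {"xyz": [-2,-5,0.4],"twist": [-2.2,-1.4,6.5],"jaw": 0.8},
    {"xyz": [-4,-9,0.8],"twist": [-4.3,-2.9,13],"jaw": 0.8},
    {"xyz": [-5,-12,1.2],"twist": [-6.5,-4.3,19.4],"jaw": 0.8},
    {"xyz": [-7,-15,1.5],"twist": [-8.7,-5.7,25.9],"jaw": 0.8},
    {"xyz": [-8,-18,1.8],"twist": [-10.8,-7.1,32.4],"jaw": 0.8},
    {"xyz": [-9,-20,2],"twist": [-13,-8.6,38.9],"jaw": 0.8},
    {"xyz": [-10,-22,2.2],"twist": [-15.2,-10,45.4],"jaw": 0.8},
    {"xyz": [-11,-24,2.3],"twist": [-17.3,-11.4,51.9],"jaw": 0.8},
    {"xyz": [-11.5,-25,2.3],"twist": [-19.5,-12.8,58.3],"jaw": 0.8},
    {"xyz": [-11.5,-25.5,2.3],"twist": [-21.7,-14.3,64.8],"jaw": 0.8}
  ]
}}

```text
time_s: 5.75
tool_pos: [0.5154, 0.065, 0.3346]
tool_rot: [155.4, 0.1, 99.3]
force: [-0.6, 0.0, -1.5]
grip_width: 0.051
grasp_force: 12.0
```

Run:
```python
from h import *
env.read_camera("top");env.read_camera("top");env.read_camera("top")
show("above tray",tray(0,.061,.09),RT)
```

```text
above tray xyz [0.18 0.39 6.61] twist [-0.56  0.18  0.23]
```

{"op": "servo_tool", "data": {
  "plan": [
    {"xyz": [0.2,0.4,2],"twist": [-0.5,0.2,0.2],"jaw": 0.8},
    {"xyz": [0.2,0.4,4],"twist": [-0.5,0.2,0.2],"jaw": 0.8},
    {"xyz": [0.2,0.4,6],"twist": [-0.5,0.2,0.2],"jaw": 0.8},
    {"xyz": [0.2,0.4,6.6],"twist": [-0.5,0.2,0.2],"jaw": 0.8},
    {"xyz": [0.2,0.4,6.6],"twist": [-0.5,0.2,0.2],"jaw": 0.8},
    {"xyz": [0.2,0.4,6.6],"twist": [-0.5,0.2,0.2],"jaw": 0.8}
  ]
}}

```text
time_s: 6.4
tool_pos: [0.5456, 0.0763, 0.2768]
tool_rot: [155.0, -0.1, 99.9]
force: [0.1, 0.6, -0.8]
grip_width: 0.0503
grasp_force: 12.0
```

Run:
```python
from h import *
T=env.read_camera("top");S=env.read_camera("scene")
show("n=.09",tray(0,.061,.09),RT)
P=np.zeros((600,800,3),np.uint8);P[:300,:640]=crop(T,200,150,160,75,4);P[300:600,:400]=crop(S,203,170,100,75,4)
P[300:,400:800]=crop(T,160,150,100,75,4)
cv2.imwrite("pics/p4.png",crop(S,190,145,130,100,6))
```

```text
n=.09 xyz [-0.09 -0.19  0.1 ] twist [ 0.12 -0.06  0.  ]
```

View pics/p4.png

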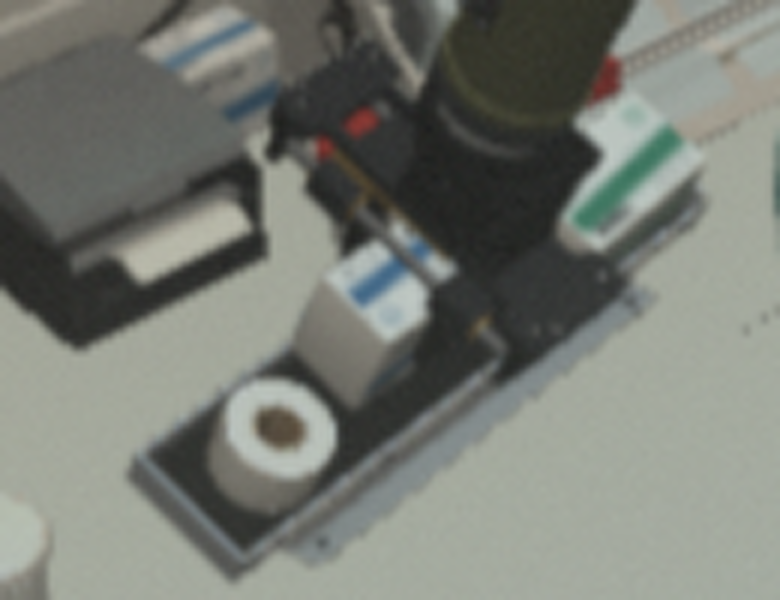

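The picture shows blue held square above the tray. The lower corners of its left end are at about (355,405) and (300,345), and the roll's top centre is at (280,428). I'll check the gap by casting rays onto planes parallel to the floor.

```bash
cat >> h.py <<'E'
def ontray(c,uv,n):
    o,d=ray(c,uv);P=FC+TN*n;k=((P-o)@TN)/(d@TN);q=o+d*k-FC
    return np.round([q@TX*1000,q@l*1000],1)
E
python3 - <<'E'
from h import *
S=env.read_camera("scene");f=lambda p:[(p[0]+.5)/6+189.5,(p[1]+.5)/6+144.5]
for n,p,h in(("near bl",(355,405),.045),("far bl",(298,345),.045),("near tl",(378,343),.112),("far tl",(325,272),.112),("roll c",(280,428),.038),("roll R",(337,428),.038),("roll L",(223,428),.038),("roll T",(280,378),.038),("roll B",(275,480),.038),
 ("green near l",(600,250),.053),("green near r",(705,160),.053),("rimFL",(140,455),.018),("rimNL",(240,550),.018),("rimNR?",(700,205),.018)): print(n,ontray(S,f(p),h))
o=env.get_obs();g=o["tool_pos"]-TN*.164-FC;print(g@TX,g@l,g@TN)
E
```

```text
near bl [-20.7  98.9]
far bl [24.5 97.2]
near tl [-19.6 108.2]
far tl [27.7 99.6]
roll c [ -4.5 138. ]
roll R [-23.  112.6]
roll L [ 13.8 163. ]
roll T [ 17.6 115.6]
roll B [-25.3 163. ]
green near l [-35.9 -88.9]
green near r [ -30.9 -194. ]
rimFL [ 34.1 198. ]
rimNL [-38.7 195.4]
rimNR? [ -42.  -197.4]
0.0019989692063610495 0.061760571373859006 0.09124645092131403
```

{"op": "servo_tool", "data": {
  "plan": [
    {"xyz": [-0.05,-0.2,2],"twist": [0,0,0],"jaw": 0.8},
    {"xyz": [-0.05,-0.2,3.5],"twist": [0,0,0],"jaw": 0.8},
    {"xyz": [-0.05,-0.2,4.1],"twist": [0,0,0],"jaw": 0.8},
    {"xyz": [-0.05,-0.2,4.1],"twist": [0,0,0],"jaw": 0.8},
    {"xyz": [-0.05,-0.2,4.1],"twist": [0,0,0],"jaw": 0.8}
  ]
}}

```text
time_s: 6.97
tool_pos: [0.5613, 0.0778, 0.24]
tool_rot: [154.9, -0.1, 99.8]
force: [0.5, -0.2, -1.1]
grip_width: 0.0505
grasp_force: 12.0
```

Run:
```python
from h import *
o=env.get_obs();g=o["tool_pos"]-TN*.164-FC;print(g@TX,g@l,g@TN,o["force"]@TN)
```

```text
-0.00017237729470733973 0.06109503578534079 0.05008209231796404 -1.158712699342744
```

{"op": "servo_tool", "data": {
  "plan": [
    {"xyz": [0,0,0.15],"twist": [0,0,0],"jaw": 0.8},
    {"xyz": [0,0,0.3],"twist": [0,0,0],"jaw": 0.8},
    {"xyz": [0,0,0.4],"twist": [0,0,0],"jaw": 0.8},
    {"xyz": [0,0,0.45],"twist": [0,0,0],"jaw": 0.8},
    {"xyz": [0,0,0.45],"twist": [0,0,0],"jaw": 0.8}
  ]
}}

```text
time_s: 7.38
tool_pos: [0.5633, 0.078, 0.2367]
tool_rot: [154.9, -0.0, 99.7]
force: [-7.6, -1.1, 10.0]
grip_width: 0.0507
grasp_force: 12.0
```

Run:
```python
from h import *
o=env.get_obs();g=o["tool_pos"]-TN*.164-FC;print(g@TX,g@l,g@TN,o["force"]@TN)
```

```text
0.00031547722333590683 0.06093086467831065 0.04630700059381382 12.269686324305285
```

Contact at 12 N. I'll ease off slightly, release and retreat along the normal.

{"op": "servo_tool", "data": {
  "plan": [
    {"xyz": [0,0,-0.06],"twist": [0,0,0],"jaw": 0.8},
    {"xyz": [0,0,-0.06],"twist": [0,0,0],"jaw": 0.3},
    {"xyz": [0,0,-0.06],"twist": [0,0,0],"jaw": 0.1},
    {"xyz": [0,0,-0.06],"twist": [0,0,0],"jaw": 0.1},
    {"xyz": [0,0,-0.06],"twist": [0,0,0],"jaw": 0.1},
    {"xyz": [0,0,-2],"twist": [0,0,0],"jaw": 0.1},
    {"xyz": [0,0,-5],"twist": [0,0,0],"jaw": 0},
    {"xyz": [0,0,-9],"twist": [0,0,0],"jaw": 0},
    {"xyz": [0,0,-12],"twist": [0,0,0],"jaw": 0},
    {"xyz": [0,0,-12],"twist": [0,0,0],"jaw": 0}
  ]
}}

```text
time_s: 8.22
tool_pos: [0.5136, 0.0703, 0.3498]
tool_rot: [154.4, 0.3, 99.7]
force: [0.8, 0.3, 0.5]
grip_width: 0.0861
grasp_force: 0.0
```

Run:
```python
from h import *
show("above orange",[.4735,-.347,.33],down(100.5))
```

```text
above orange xyz [-40.44 -10.84  -2.79] twist [25.64  0.45 -0.73]
```

{"op": "servo_tool", "data": {
  "plan": [
    {"xyz": [-40.4,-10.8,-2.8],"twist": [25.6,0.4,-0.7],"jaw": 0},
    {"xyz": [-40.4,-10.8,-2.8],"twist": [25.6,0.4,-0.7],"jaw": 0},
    {"xyz": [-40.4,-10.8,-2.8],"twist": [25.6,0.4,-0.7],"jaw": 0},
    {"xyz": [-40.4,-10.8,-2.8],"twist": [25.6,0.4,-0.7],"jaw": 0},
    {"xyz": [-40.4,-10.8,-2.8],"twist": [25.6,0.4,-0.7],"jaw": 0},
    {"xyz": [-40.4,-10.8,-2.8],"twist": [25.6,0.4,-0.7],"jaw": 0},
    {"xyz": [-40.4,-10.8,-2.8],"twist": [25.6,0.4,-0.7],"jaw": 0},
    {"xyz": [-40.4,-10.8,-2.8],"twist": [25.6,0.4,-0.7],"jaw": 0},
    {"xyz": [-40.4,-10.8,-2.8],"twist": [25.6,0.4,-0.7],"jaw": 0},
    {"xyz": [-40.4,-10.8,-2.8],"twist": [25.6,0.4,-0.7],"jaw": 0}
  ]
}}

```text
time_s: 9.05
tool_pos: [0.4729, -0.3473, 0.3223]
tool_rot: [-179.5, -0.3, 100.5]
force: [0.3, 0.4, 0.4]
grip_width: 0.0871
grasp_force: 0.0
```

Run:
```python
from h import *
T=env.read_camera("top");S=env.read_camera("scene");T=env.read_camera("top")
show("above orange",[.4735,-.347,.28],down(100.5));print(env.get_obs()["qpos"])
P=np.zeros((600,800,3),np.uint8)
P[:300,:560]=crop(T,205,155,140,75,4);P[300:600,:400]=crop(S,340,140,80,60,5);P[300:,400:800]=crop(S,205,160,100,75,4)
cv2.imwrite("pics/q5.png",P)
```

```text
above orange xyz [0.21 0.29 4.14] twist [-0.59 -0.34 -0.46]
[ 65.99833056  18.07114478 -38.10952655  97.06353443  11.89950293
  69.63121072  34.99788319]
```

View pics/q5.png

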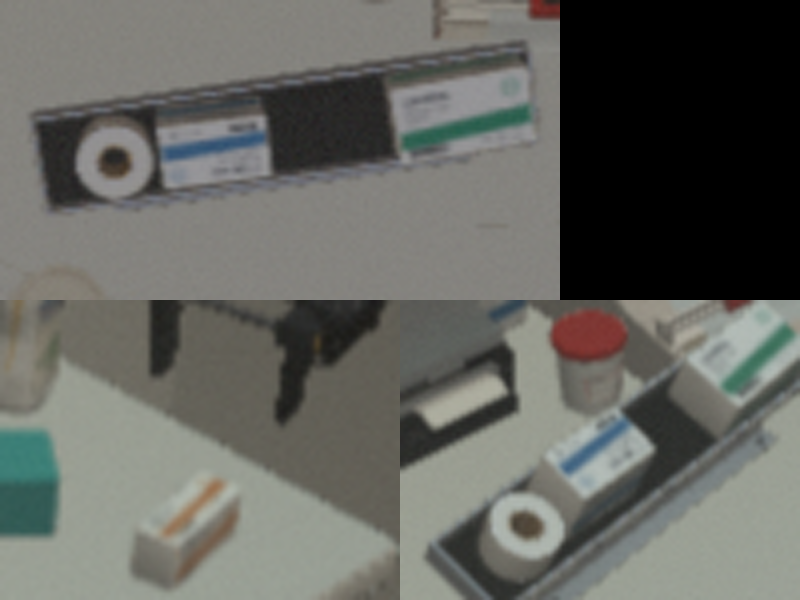

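Blue lies flat and aligned next to the roll. Its top-face right corners are at (268,115) and (272,176), and green's left ones at (393,95) and (403,160). Next I'll measure the gap.

Run:
```python
from h import *
T=env.read_camera("top");f=lambda p:[(p[0]+.5)/4+204.5,(p[1]+.5)/4+154.5]
S=env.read_camera("scene");g=lambda p:[(p[0]-400+.5)/4+204.5,(p[1]-300+.5)/4+159.5]
for n,p,h in(("blue R far",(268,115),.067),("blue R near",(272,176),.067),("blue L far",(157,128),.067),("blue L near",(163,190),.067),("green L far",(393,95),.053),("green L near",(403,160),.053),("green Lbot far",(386,80),.0),("roll c",(115,160),.038),("rimNL",(50,210),.018),("rimFL",(35,115),.018),("rimFR",(526,45),.018)):print(n,ontray(T,f(p),h))
for n,p,h in(("S blue R near",(655,453),.067),("S blue Rnear bot",(640,495),.0),("S green L bot near",(715,440),0),("S green Lfar top",(680,362),.053),("S green L near top",(728,398),.053)):print(n,ontray(S,g(p),h))
# dark floor run along centre line at n=0
for s in(.0,.01,.02):
    ys=np.arange(-.11,.05,.001);v=[]
    for y in ys:
        X=T["R"]@(FC+TX*s+l*y)+T["t"];d=X[:2]/X[2];d=d*(1+T["k1"]*d@d);u=T["camera_matrix"][:2,:2]@d+T["camera_matrix"][:2,2]
        v.append(cv2.getRectSubPix(T["img"],(1,1),tuple(map(float,u)))[0,0].mean())
    v=np.array(v);dk=v<(v.min()+65)/2*1+8;print(s,int(v.min()),int(v.max()),ys[dk].min(),ys[dk].max())
o=env.get_obs();print(o["tool_pos"],o["tool_rot"])
```

```text
blue R far [23.2 14.8]
blue R near [-26.5  18. ]
blue L far [ 25.3 101.8]
blue L near [-25.3 104.4]
green L far [ 21.3 -85.3]
green L near [-32.9 -87.4]
green Lbot far [ 20.3 -86. ]
roll c [ -3.7 139.5]
rimNL [-43.3 199. ]
rimFL [ 37. 198.]
rimFR [  37.6 -199.6]
S blue R near [-27.8  20.4]
S blue Rnear bot [-31.3  11.4]
S green L bot near [-32.8 -87.1]
S green Lfar top [ 26.5 -78.8]
S green L near top [-23.8 -86.7]
0.0 37 143 -0.08299999999999998 0.012000000000000108
0.01 34 140 -0.08199999999999998 0.01500000000000011
0.02 35 75 -0.08299999999999998 0.01600000000000011
[ 0.47350638 -0.34481752  0.32230282] [-179.49158615   -0.39942705  100.46959224]
```

Run:
```python
from h import *
show("g",[.4735,-.347,.203],down(100.5))
```

```text
g xyz [-0.3   0.07 11.93] twist [-0.51 -0.4  -0.03]
```

{"op": "servo_tool", "data": {
  "plan": [
    {"xyz": [-0.3,0.05,3],"twist": [-0.4,-0.3,0],"jaw": 0},
    {"xyz": [-0.3,0.05,6],"twist": [-0.4,-0.3,0],"jaw": 0},
    {"xyz": [-0.3,0.05,9],"twist": [-0.4,-0.3,0],"jaw": 0},
    {"xyz": [-0.3,0.05,11],"twist": [-0.4,-0.3,0],"jaw": 0},
    {"xyz": [-0.3,0.05,11.5],"twist": [-0.4,-0.3,0],"jaw": 0},
    {"xyz": [-0.3,0.05,11.5],"twist": [-0.4,-0.3,0],"jaw": 0},
    {"xyz": [-0.3,0.05,11.5],"twist": [-0.4,-0.3,0],"jaw": 0}
  ]
}}

```text
time_s: 9.88
tool_pos: [0.4743, -0.3467, 0.2092]
tool_rot: [-180.0, 0.0, 100.6]
force: [0.5, 0.8, 1.0]
grip_width: 0.0868
grasp_force: 0.0
```

Run:
```python
from h import *
show("g",[.4735,-.347,.203],down(100.5))
```

```text
g xyz [-0.02 -0.08  0.62] twist [-0.03  0.03  0.1 ]
```

{"op": "servo_tool", "data": {
  "plan": [
    {"xyz": [0,-0.05,0.6],"twist": [0,0,0],"jaw": 0},
    {"xyz": [0,-0.05,0.6],"twist": [0,0,0],"jaw": 0.3},
    {"xyz": [0,-0.05,0.6],"twist": [0,0,0],"jaw": 0.6},
    {"xyz": [0,-0.05,0.6],"twist": [0,0,0],"jaw": 0.9},
    {"xyz": [0,-0.05,0.6],"twist": [0,0,0],"jaw": 0.9},
    {"xyz": [0,-0.05,0.6],"twist": [0,0,0],"jaw": 0.9},
    {"xyz": [0,-0.05,0.6],"twist": [0,0,0],"jaw": 0.9},
    {"xyz": [0,-0.05,0.6],"twist": [0,0,0],"jaw": 0.9}
  ],
  "newtons": 12
}}

```text
time_s: 10.55
tool_pos: [0.4727, -0.3477, 0.2022]
tool_rot: [-179.9, -0.0, 100.5]
force: [0.1, -0.0, 0.2]
grip_width: 0.0485
grasp_force: 0.0
```

Run:
```python
from h import *
o=env.get_obs();print(o["tool_pos"],o["grip_width"])
show("tray",tray(0,-.034,.16),RT)
```

```text
[ 0.47274371 -0.34769812  0.20220972] 0.04847194169796539
tray xyz [ 30.78  11.68 -13.76] twist [-25.1   -0.15   0.67]
```

Still closing; give it more rows.

{"op": "servo_tool", "data": {
  "plan": [
    {"xyz": [0,0,0],"twist": [0,0,0],"jaw": 0.9},
    {"xyz": [0,0,0],"twist": [0,0,0],"jaw": 0.9},
    {"xyz": [0,0,0],"twist": [0,0,0],"jaw": 0.9},
    {"xyz": [0,0,0],"twist": [0,0,0],"jaw": 0.9}
  ]
}}

```text
time_s: 10.88
tool_pos: [0.4728, -0.3476, 0.2022]
tool_rot: [-179.9, -0.0, 100.5]
force: [0.6, -0.5, -0.1]
grip_width: 0.0344
grasp_force: 12.0
```

Gripped at 34.4 mm, which matches the picture (narrower than the text's 48 mm). Lifting.

{"op": "servo_tool", "data": {
  "plan": [
    {"xyz": [0,0,-2],"twist": [0,0,0],"jaw": 0.9},
    {"xyz": [0,0,-5],"twist": [0,0,0],"jaw": 0.9},
    {"xyz": [0,0,-9],"twist": [0,0,0],"jaw": 0.9},
    {"xyz": [0,0,-13],"twist": [0,0,0],"jaw": 0.9},
    {"xyz": [0,0,-16],"twist": [0,0,0],"jaw": 0.9},
    {"xyz": [0,0,-16],"twist": [0,0,0],"jaw": 0.9},
    {"xyz": [0,0,-16],"twist": [0,0,0],"jaw": 0.9}
  ]
}}

```text
time_s: 11.47
tool_pos: [0.4735, -0.3477, 0.3642]
tool_rot: [180.0, 0.2, 100.5]
force: [0.3, 0.8, -1.4]
grip_width: 0.0343
grasp_force: 12.0
```

Run:
```python
from h import *
show("tray",tray(0,-.034,.16),RT)
```

```text
tray xyz [30.8  11.63  2.36] twist [-24.98   0.03   0.71]
```

{"op": "servo_tool", "data": {
  "plan": [
    {"xyz": [4,1.5,0],"twist": [-3,0,0],"jaw": 0.9},
    {"xyz": [8,3,0],"twist": [-7,0,0],"jaw": 0.9},
    {"xyz": [12,4.5,0],"twist": [-11,0,0],"jaw": 0.9},
    {"xyz": [16,6,0],"twist": [-15,0,0.3],"jaw": 0.9},
    {"xyz": [20,7.5,0],"twist": [-19,0,0.5],"jaw": 0.9},
    {"xyz": [24,9,0],"twist": [-22,0,0.7],"jaw": 0.9},
    {"xyz": [28,10.5,1],"twist": [-25,0,0.7],"jaw": 0.9},
    {"xyz": [30.8,11.6,2.3],"twist": [-25,0,0.7],"jaw": 0.9},
    {"xyz": [30.8,11.6,2.3],"twist": [-25,0,0.7],"jaw": 0.9},
    {"xyz": [30.8,11.6,2.3],"twist": [-25,0,0.7],"jaw": 0.9}
  ]
}}

```text
time_s: 12.3
tool_pos: [0.5297, -0.0208, 0.3365]
tool_rot: [155.4, -0.3, 100.1]
force: [0.2, -1.0, -1.0]
grip_width: 0.0342
grasp_force: 12.0
```

Run:
```python
from h import *
show("n=.1",tray(0,-.034,.1),RT)
```

```text
n=.1 xyz [-0.37  0.32  5.78] twist [-0.37 -0.38  0.21]
```

{"op": "servo_tool", "data": {
  "plan": [
    {"xyz": [-0.35,0.3,2],"twist": [-0.3,-0.3,0.2],"jaw": 0.9},
    {"xyz": [-0.35,0.3,4],"twist": [-0.3,-0.3,0.2],"jaw": 0.9},
    {"xyz": [-0.35,0.3,4.8],"twist": [-0.3,-0.3,0.2],"jaw": 0.9},
    {"xyz": [-0.35,0.3,4.8],"twist": [-0.3,-0.3,0.2],"jaw": 0.9},
    {"xyz": [-0.35,0.3,4.8],"twist": [-0.3,-0.3,0.2],"jaw": 0.9},
    {"xyz": [-0.35,0.3,4.8],"twist": [-0.3,-0.3,0.2],"jaw": 0.9}
  ]
}}

```text
time_s: 12.8
tool_pos: [0.5541, -0.024, 0.2968]
tool_rot: [154.8, 0.0, 99.4]
force: [0.2, -0.2, -0.2]
grip_width: 0.034
grasp_force: 12.0
```

Run:
```python
from h import *
S=env.read_camera("scene")
o=env.get_obs();show("n=.11",tray(0,-.034,.11),RT);g=o["tool_pos"]-TN*.164-FC;print(g@TX,g@l,g@TN)
cv2.imwrite("pics/r6.png",crop(S,215,140,130,100,6))
```

```text
n=.11 xyz [ 0.38 -0.2   0.22] twist [ 0.22  0.21 -0.31]
0.0019834776469458276 -0.037838847067791635 0.11218666207354268
```

View pics/r6.png

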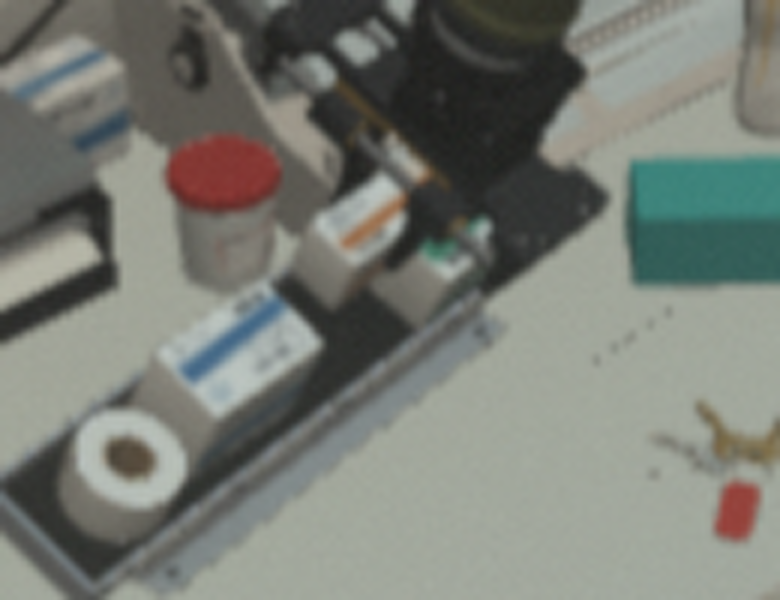

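Orange is held above the gap. The corners of its left end are at (350,262) and (305,228) on top, with the lower near one at (333,308). Blue's right top corners are at (323,340) and (275,290).

Run:
```python
from h import *
S=env.read_camera("scene");f=lambda p:[(p[0]+.5)/6+214.5,(p[1]+.5)/6+139.5]
for n,p,h in(("o tl near",(350,264),.117),("o tl far",(306,228),.117),("o bl near",(333,308),.074),("o bl far",(296,276),.074),("b r near",(323,340),.067),("b r far",(275,288),.067),("b l near",(213,418),.067),("g l near bot",(413,328),0),("g l far bot",(372,280),.0)):print(n,ontray(S,f(p),h))
o=env.get_obs();g=o["tool_pos"]-TN*.164-FC;print(g@TX,g@l,g@TN);show("t",tray(0,-.034,.11),RT)
```

```text
o tl near [-12.4   5.2]
o tl far [17.9  8.3]
o bl near [-14.4   0.4]
o bl far [12.4  2.3]
b r near [-23.5  15.5]
b r far [15.9 12.8]
b l near [-21.8 103. ]
g l near bot [-31.9 -88.4]
g l far bot [  5.7 -93. ]
0.0021331353639760034 -0.03770901656253394 0.11232923578242013
t xyz [ 0.37 -0.22  0.23] twist [ 0.24  0.22 -0.3 ]
```

{"op": "servo_tool", "data": {
  "plan": [
    {"xyz": [0.4,-0.2,1],"twist": [0.2,0.2,-0.3],"jaw": 0.9},
    {"xyz": [0.4,-0.2,2],"twist": [0.2,0.2,-0.3],"jaw": 0.9},
    {"xyz": [0.4,-0.2,3],"twist": [0.2,0.2,-0.3],"jaw": 0.9},
    {"xyz": [0.4,-0.2,3.6],"twist": [0.2,0.2,-0.3],"jaw": 0.9},
    {"xyz": [0.4,-0.2,3.6],"twist": [0.2,0.2,-0.3],"jaw": 0.9}
  ]
}}

```text
time_s: 13.32
tool_pos: [0.5667, -0.0171, 0.2627]
tool_rot: [155.1, -0.0, 99.8]
force: [-0.1, 0.3, -0.2]
grip_width: 0.0339
grasp_force: 12.0
```

Run:
```python
from h import *
o=env.get_obs();g=o["tool_pos"]-TN*.164-FC;print(g@TX,g@l,g@TN,o["force"]@TN);show("t",tray(0,-.0335,.039),RT)
```

```text
-0.000378720647837328 -0.03336484655563042 0.07525870129219045 -0.2046418812601827
t xyz [-0.02  0.04  3.63] twist [-0.06 -0.06  0.02]
```

{"op": "servo_tool", "data": {
  "plan": [
    {"xyz": [0,0,1],"twist": [0,0,0],"jaw": 0.9},
    {"xyz": [0,0,2],"twist": [0,0,0],"jaw": 0.9},
    {"xyz": [0,0,2.8],"twist": [0,0,0],"jaw": 0.9},
    {"xyz": [0,0,3.2],"twist": [0,0,0],"jaw": 0.9},
    {"xyz": [0,0,3.2],"twist": [0,0,0],"jaw": 0.9},
    {"xyz": [0,0,3.35],"twist": [0,0,0],"jaw": 0.9},
    {"xyz": [0,0,3.5],"twist": [0,0,0],"jaw": 0.9},
    {"xyz": [0,0,3.5],"twist": [0,0,0],"jaw": 0.9}
  ]
}}

```text
time_s: 13.98
tool_pos: [0.5815, -0.0144, 0.2318]
tool_rot: [155.0, -0.0, 99.9]
force: [-0.6, -0.2, -0.7]
grip_width: 0.0341
grasp_force: 12.0
```

Run:
```python
from h import *
o=env.get_obs();g=o["tool_pos"]-TN*.164-FC;print(g@TX,g@l,g@TN,o["force"]@TN)
```

```text
0.00020639736982136503 -0.03319392031938431 0.040901331910277096 -0.360112222717779
```

{"op": "servo_tool", "data": {
  "plan": [
    {"xyz": [0,0,0.08],"twist": [0,0,0],"jaw": 0.9},
    {"xyz": [0,0,0.15],"twist": [0,0,0],"jaw": 0.9},
    {"xyz": [0,0,0.15],"twist": [0,0,0],"jaw": 0.9},
    {"xyz": [0,0,0.15],"twist": [0,0,0],"jaw": 0.9}
  ]
}}

```text
time_s: 14.32
tool_pos: [0.5821, -0.0143, 0.2309]
tool_rot: [155.0, 0.0, 99.8]
force: [-4.0, 0.8, 5.6]
grip_width: 0.0343
grasp_force: 12.0
```

Run:
```python
from h import *
o=env.get_obs();g=o["tool_pos"]-TN*.164-FC;print(g@TX,g@l,g@TN,o["force"]@TN)
```

```text
0.00038045233823774845 -0.03317421060301297 0.03982149718723437 6.638898251995047
```

Orange rests on the floor at 7 N. Release gently and retreat.

{"op": "servo_tool", "data": {
  "plan": [
    {"xyz": [0,0,-0.03],"twist": [0,0,0],"jaw": 0.9},
    {"xyz": [0,0,-0.03],"twist": [0,0,0],"jaw": 0.5},
    {"xyz": [0,0,-0.03],"twist": [0,0,0],"jaw": 0.3},
    {"xyz": [0,0,-0.03],"twist": [0,0,0],"jaw": 0.3},
    {"xyz": [0,0,-0.03],"twist": [0,0,0],"jaw": 0.3},
    {"xyz": [0,0,-2],"twist": [0,0,0],"jaw": 0.3},
    {"xyz": [0,0,-5],"twist": [0,0,0],"jaw": 0},
    {"xyz": [0,0,-9],"twist": [0,0,0],"jaw": 0},
    {"xyz": [0,0,-13],"twist": [0,0,0],"jaw": 0},
    {"xyz": [0,0,-13],"twist": [0,0,0],"jaw": 0}
  ]
}}

```text
time_s: 15.15
tool_pos: [0.5288, -0.023, 0.3556]
tool_rot: [154.4, 0.6, 99.7]
force: [1.8, -0.3, 0.9]
grip_width: 0.0797
grasp_force: 0.0
```

{"op": "servo_tool", "data": {
  "plan": [
    {"xyz": [-4,-1,-2],"twist": [3,0,0],"jaw": 0},
    {"xyz": [-8,-2,-3],"twist": [6,0,0],"jaw": 0},
    {"xyz": [-12,-3,-4],"twist": [10,0,0],"jaw": 0},
    {"xyz": [-16,-4,-4],"twist": [14,0,0],"jaw": 0},
    {"xyz": [-20,-5,-4],"twist": [18,0,0],"jaw": 0},
    {"xyz": [-24,-6,-4],"twist": [22,0,0],"jaw": 0},
    {"xyz": [-28,-7,-4],"twist": [25,0,0],"jaw": 0},
    {"xyz": [-28,-7,-4],"twist": [25,0,0],"jaw": 0},
    {"xyz": [-28,-7,-4],"twist": [25,0,0],"jaw": 0}
  ]
}}

```text
time_s: 15.9
tool_pos: [0.4959, -0.3171, 0.353]
tool_rot: [-180.0, -0.1, 99.5]
force: [-0.2, -0.2, 0.1]
grip_width: 0.0873
grasp_force: 0.0
```

Run:
```python
from h import *
T=env.read_camera("top");S=env.read_camera("scene")
P=np.zeros((600,800,3),np.uint8)
P[:275,:700]=crop(T,205,160,140,55,5);P[280:600,:520]=crop(S,203,150,130,80,4);cv2.imwrite("pics/end.png",P);print(env.get_obs()["time_s"])
```

```text
16.0
```

View pics/end.png

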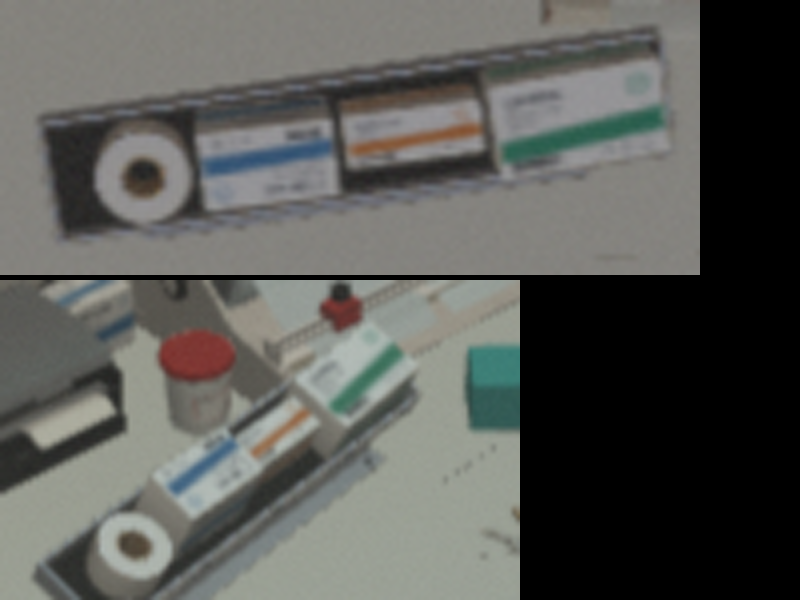

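The final picture shows the roll (143,178), blue (268,155), orange (415,132) and green (582,112) in one row. All lie flat with gaps between them, and the robot is clear.

```bash
python3 -c "
from cell import env
print(env.sign_off())"
```

```text
the job is handed in; nothing more can be done
None
```

The blue and orange cartons lie flat and right way up in the tray, in one row with the roll and the green carton; I handed the job in at about 16 s of the 59 s limit, with the robot clear of everything.

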